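Clear the tabletop hob, refit its knob and hold it pressed in

ROBOT

A 6-joint arm with a two-finger parallel gripper is mounted at the origin on a cart in front of the work surface, level with it; the furniture and walls round the work are solid. World frame = base frame: x ahead of the robot, y to its left, z up, the work surface at z = 0. Lengths are in m, angles in rad, forces in N, time in s.
With the tool pointing down it reaches from about 0.3 to 0.875 m from the base axis. Payload 6.4 kg.
Tool frame: the origin (TCP) lies on the centre line of the jaws, within the pads' length; the fingertips stand 22 mm ahead of it and the grasp point (between the pads) lies 3 mm ahead of it; z points along the fingers, y is the line along which they close (so a half turn about z gives the same grasp; the last joint's range is limited). The gripper opens to 85 mm and grips with 20 to 120 N. Pads are 22 mm wide; open, the fingers measure 114 mm over their backs; the gripper's body (76 mm by 85 mm) begins 54 mm behind the grasp point. The pads swing forward as they close: fully open they stand 13 mm farther back than shut.
Start: joints at [-1.49, 0.181, 1.607, -0, 1.354, -0.206], TCP at [0.163, -0.552, 0.253] pointing down, gripper open.
Joint ranges: [-2.99, 2.99], [-0.89, 2.07], [0.3, 2.58], [-1.14, 4.28], [0, 2.63], [-3.12, 3.12]. Speed limits (rad/s): [2.57, 2.57, 3.01, 3.14, 3.14, 3.14].

INTERFACE

Orientations are given as a unit quaternion [w, x, y, z].
In Python, from bench import ctrl gives the robot as it stands. The module is installed in compiled form; this text tells all that it offers.
- The arm moves only by the tool servo_tool, never from a script. Its argument "commands" is a list of rows, each a list of 3 entries, a list of its own where there are three numbers: the shift along the tool's x, y, z in mm, then the turn about the tool's z in rad, then the finger opening in mm, from 0 to 85.4. In form: [[[dx, dy, dz], turn, jaw], ...]. A call has 1 to 20 rows; each row shifts and turns the commanded pose from where the row before left it, along the tool's axes as they then stand; what a row does not reach is not made up. A row lasts 1/8 s, in which the tool goes at most 62.5 mm and 10.7 degrees, less where a joint would pass 70% of its speed; a pose out of reach is approached as far as the arm can. A call with a gripper value outside its range is refused whole. The fingers move at their own pace and stop on an object; the grip force is fixed at half the most. Time passes only in rows, so rows that do not move let the fingers close. It gives the time, the measured TCP pose, the force, the opening and the grip force at its end, in the units of the state.
- ctrl.get_obs(): the state, without advancing time (a new reading comes with each control period).
- ctrl.camera(name): name is "side" or "top"; returns a dict with "color" (384x512x3 uint8, red, green, blue), "z_map" (384x512 float32, m along the optical axis (not along the pixel's ray), 0 where there is no reading), "fx", "fy", "cx", "cy" (pixels), "R" (3x3) and "t" (3): a world point X has camera coordinates R X + t. Camera axes: x right, y down, z forward; pixel columns grow to the right and rows downward; lengths in m; the calibration is good to about 2 mm. A picture is of the moment at which its call begins.
- ctrl.hand_in(): hands the job in; it is judged then, once.
The state is a dict: "time_s": time; "q": joint angles; "dq": joint speeds; "joint_efforts": joint torques, N m; "eef_pos": TCP position; "eef_rot": TCP orientation; "wrist_force": force on the tool from outside, world axes, zero at the start; "torque": the same for the moment, N m; "opening": opening from 0.0 (shut) to 1.0 (fully open); "grasp_force": force on a finger pad.
Only numpy, scipy, OpenCV 4.12 (cv2) and the standard library are available. Lean on these libraries where they do the work, as an engineer would, in place of code of your own. Each camera call takes 0.05 s, during which the arm holds its last target. There are 200 camera calls.

TASK

Get the tabletop hob ready and start it: first, with the orange and white scraper, push the three crusts off the glass onto the worktop, not touching them with the fingers, and put the scraper down on the worktop. Then take the loose knob, turn it so that its bore matches the D-shaped brass spindle, push it fully home on the spindle and press it in against the spindle's spring; finish while still holding the knob pressed in. Leave the mug, jars, pepper mill and tin where they stand.

Things in the scene. Friction and masses are not known exactly. Their poses are not given: they have to be found in the camera images.
- hob: tabletop hob fixed to the worktop, 200 mm (its x) x 280 mm (its y) x 40 mm high; origin: centre of its underside. Flat rimless top at 40 mm: black glass from y = -48 to +140 mm (its left edge), aluminium control deck from y = -140 to -50 mm, same height. The brass spindle stands up from the deck at x = 0, y = -95 mm.
- spindle_tip (a point): centre of the top end of the upright brass D-shaped spindle, 28 mm above the hob's top at rest; moves down as pressed. Diameter 16 mm, flat 4 mm from the axis, top 2.5 mm tapered. +x points out of the flat, z up. A dark collar, 42 mm across and 2 mm high, turns with it and bears a white line on the flat's side.
- spindle (a joint): how far the spindle is pressed in, m: 0 at rest, 0.006 at the stop; a spring pushes back with about 3 N at 0 and 8 N at the stop
- collar (a joint): rotation of the spindle and its collar about the vertical, rad, 0 = flat towards the hob's +x; stiff (0.25 N m), stays where it is left
- knob: loose control knob standing on its open end, 0.06 kg, 46 mm high: black round skirt 44 mm across, 22 mm high; above it a grey wing grip 40 mm long (its x), 14 mm thick (its y), from 22 to 46 mm height. Origin: centre of its underside, z up. A white pointer line on the top and end of the wing marks the +x side.
- knob_bore (a point): centre of the closed end of the knob's D-shaped bore, 18 mm above the knob's underside, axes as the knob's. The bore opens downward, 18.6 mm across, its flat 5 mm from the axis on the knob's +x (pointer) side. Home: this point meets spindle_tip, with knob +x and spindle +x the same way.
- scraper: loose scraper block standing on its blade, 0.12 kg, 62 mm high; orange blade bar 100 mm long (its x) x 28 mm thick (its y) x 18 mm high, above it a white grip 70 mm long x 22 mm thick from 18 to 62 mm height. Same both ways round. Origin: centre of its underside, z up.
- crust1: loose, hard light-brown crust on the glass, 11 x 9 x 7 mm, 10 g; origin: centre of its underside. All three lie within 30 mm either side of the hob's x = 0 and between its y = 10 and 90 mm.
- crust2: like crust1
- crust3: like crust1
- mug: orange mug, 101 mm high, left of the work; bystander
- jar: glass jar with wooden-coloured lid, 73 mm across, 105 mm high, behind the hob; bystander
- mill: brown wooden pepper mill, 58 mm across, 170 mm high, at the back right; bystander
- spice: small spice jar with green cap, 43 mm across, 100 mm high, at the back right; bystander
- tin: green food tin, 76 mm across, 58 mm high, at the right; bystander
There are look-alikes about, which are no part of the job. Several things look just like the knob: the one meant starts nearest to the robot's base.

How it is judged:
By the outcome, as a careful person would: the job done as asked, in the order asked, and still so for the second after the job is handed in, while the arm keeps its last pose, push and grip.
It also fails if it takes over 58 s, if anything falls off the work surface, if the arm or the gripper's body presses on something with over 40 N, if the wrist force passes 120 N, or if a joint passes its speed limit or range.

## Working session

There is one attempt and no reset: what is moved stays moved. The work goes in short steps, Python scripts to look and compute and a tool call to move; the robot and the scene stay as the last step left them, time stands still between calls to the robot, and variables do not carry over. Pictures are saved under pics/ and viewed, at most 10 in all, crops included, and the job is handed in when it is done.

Besides the shell and the picture viewer there is one more tool, called after ">>>" as name([rows], argument=value, ...), one row to a line, values as JSON. servo_tool: Moves the arm, as the interface text tells. Its arguments: {"type":"object","properties":{"commands":{"type":"array"}},"required":["commands"]}

```bash
mkdir -p pics
cat > h.py <<'E'
import numpy as np, cv2
from bench import ctrl
def cloud(c):
    z=c["z_map"]; v,u=np.mgrid[:z.shape[0],:z.shape[1]]
    P=np.stack([(u-c["cx"])/c["fx"]*z,(v-c["cy"])/c["fy"]*z,z],-1)
    W=(P-c["t"])@c["R"]; W[z==0]=np.nan
    return W
def plane(c,u,v,h):
    d=np.array([(u-c["cx"])/c["fx"],(v-c["cy"])/c["fy"],1.])@c["R"]; o=-c["R"].T@c["t"]
    return o+d*(h-o[2])/d[2]
def save(c,n,crop=None,s=1):
    im=c["color"][...,::-1]
    if crop: im=im[crop[1]:crop[3],crop[0]:crop[2]]
    cv2.imwrite(n,cv2.resize(im,None,fx=s,fy=s,interpolation=cv2.INTER_CUBIC))
E
python3 - <<'E'
from h import *
for n in("top","side"):
    c=ctrl.camera(n); save(c,f"pics/{n}0.png",s=1.5); print(n,c["fx"],-c["R"].T@c["t"],c["R"].round(2).tolist())
o=ctrl.get_obs(); print(o)
E
```

```text
top 462.16362306277904 [ 0.40366265 -0.09582938  1.75858319] [[-0.02, -1.0, 0.02], [-1.0, 0.02, -0.09], [0.09, -0.02, -1.0]]
side 437.1632953676495 [ 0.34463542 -1.31652201  0.92637202] [[0.99, -0.16, 0.02], [-0.08, -0.57, -0.82], [0.14, 0.8, -0.58]]
{'time_s': 0.1, 'q': array([-1.49029746e+00,  1.81452128e-01,  1.60793176e+00, -1.21546381e-05,
        1.35378594e+00, -2.06256371e-01]), 'dq': array([-0.00056043,  0.00019558, -0.00338845, -0.00038213, -0.00129251,
        0.00038095]), 'joint_efforts': array([ 1.09252280e-03, -4.45874619e+01, -3.52237666e+01, -2.84555654e-04,
        4.11490983e-03,  3.09734361e-06]), 'eef_pos': array([ 0.16263267, -0.5510318 ,  0.25247095]), 'eef_rot': array([-7.87402208e-04,  9.89738530e-01,  1.42888140e-01,  4.36307283e-05]), 'wrist_force': array([ 0.93042385, -0.25546102,  0.03044526]), 'torque': array([-0.01342131, -0.00361879, -0.01467422]), 'grasp_force': 0.0, 'opening': 1.0018464764205217}
```

View pics/top0.png

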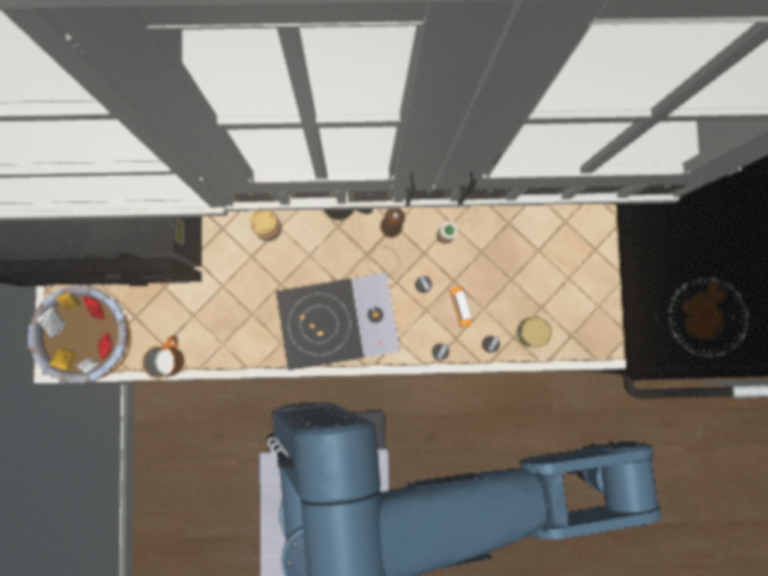

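View pics/side0.png

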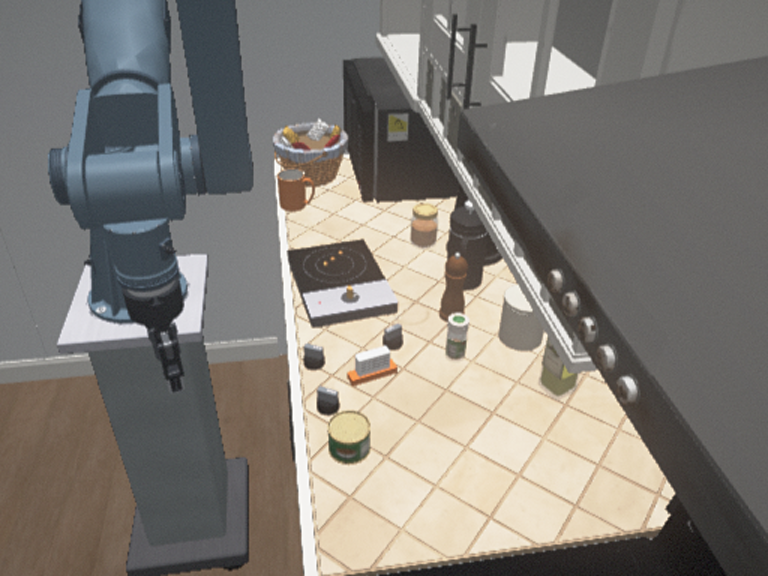

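The top view (1.5x) shows the hob at (337,322), the spindle at (376,314), crusts at about (302,317), (312,326) and (320,334), and the scraper at (461,306). There are three knob look-alikes, at (423,284), (441,352) and (491,344). The one nearest the base looks to be (441,352), and I'll check that metrically. Overhead cabinets stand along the back.

Run:
```python
from h import *
c=ctrl.camera("top"); s=ctrl.camera("side")
W=cloud(c); im=c["color"].astype(int); hsv=cv2.cvtColor(c["color"],cv2.COLOR_RGB2HSV)
for n,(u,v) in dict(k1=(423,284),k2=(441,352),k3=(491,344),scr=(461,306),spin=(376,314)).items():
    u,v=u/1.5,v/1.5; p=plane(c,u,v,.04); print(n,p.round(3),np.hypot(*p[:2]).round(3),W[int(v),int(u)].round(3))
# hob: points near z .04
Z=W[...,2]; reg=np.zeros(Z.shape,bool); reg[175:255,175:275]=1
m=(abs(Z-.04)<.012)&reg
pts=W[m][:,:2].astype(np.float32); r=cv2.minAreaRect(pts*1000); print("hob rect",r,np.median(Z[m]))
# dark glass rect by colour
g=((im.max(-1)<90)&reg).astype(np.uint8); 
cs,_=cv2.findContours(g,cv2.RETR_EXTERNAL,cv2.CHAIN_APPROX_NONE); k=max(cs,key=cv2.contourArea)
q=np.array([plane(c,*p[0],.04)[:2]*1000 for p in k],np.float32); rg=cv2.minAreaRect(q); print("glass",rg,cv2.boxPoints(rg).round(0).tolist())
def blobs(c,mask,h,name,mn=4):
    n,l,st,ce=cv2.connectedComponentsWithStats(mask.astype(np.uint8))
    for i in range(1,n):
        if st[i,4]>=mn: print(name,ce[i].round(1),st[i,4],plane(c,*ce[i],h).round(4)[:2])
for cam,rg in((c,(175,255,175,275)),(s,(150,225,185,270))):
    hs=cv2.cvtColor(cam["color"],cv2.COLOR_RGB2HSV); rr=np.zeros(hs.shape[:2],bool); rr[rg[0]:rg[1],rg[2]:rg[3]]=1
    blobs(cam,(hs[...,0]<25)&(hs[...,1]>110)&(hs[...,2]>110)&rr,.045,"crust/brass",3)
# scraper orange
rr=np.zeros(Z.shape,bool); rr[180:230,290:325]=1
mo=((hsv[...,0]<14)&(hsv[...,1]>150)&rr); q=np.array([plane(c,u,v,.018)[:2]*1000 for v,u in np.argwhere(mo)],np.float32); print("scr orange",cv2.minAreaRect(q))
mo=((hsv[...,1]<40)&(hsv[...,2]>180)&rr); q=np.array([plane(c,u,v,.062)[:2]*1000 for v,u in np.argwhere(mo)],np.float32); print("scr white",cv2.minAreaRect(q))
# front edge x & back
for v in range(225,262,3): print(v,W[v,310].round(3),end=";")
a=c["color"][170:265,170:370]; b=s["color"][150:310,180:340]
A=cv2.resize(a[...,::-1],None,fx=4,fy=4,interpolation=cv2.INTER_CUBIC)
cv2.imwrite("pics/t1.png",A); cv2.imwrite("pics/s1.png",cv2.resize(b[...,::-1],None,fx=3.7,fy=3.7,interpolation=cv2.INTER_CUBIC))
```

```text
k1 [ 0.557 -0.256  0.04 ] 0.613 [ 0.558 -0.256  0.042]
k2 [ 0.387 -0.296  0.04 ] 0.487 [ 0.39  -0.296  0.041]
k3 [ 0.404 -0.421  0.04 ] 0.583 [ 0.405 -0.419  0.044]
scr [ 0.5   -0.349  0.04 ] 0.61 [ 0.499 -0.345  0.063]
spin [ 0.485 -0.138  0.04 ] 0.504 [ 0.485 -0.134  0.067]
hob rect ((471.8880615234375, -40.65635681152344), (200.15786743164062, 280.6558837890625), 8.224615097045898) 0.039858426150921625
glass ((463.0390930175781, 2.4961776733398438), (185.70645141601562, 173.86758422851562), 9.103429794311523) [[358.0, 74.0], [385.0, -98.0], [568.0, -69.0], [541.0, 103.0]]
crust/brass [250.  209.5] 10 [ 0.4839 -0.1349]
crust/brass [201.3 210.7] 3 [0.4837 0.0453]
crust/brass [207.5 216.5] 4 [0.4616 0.0229]
crust/brass [213.  221.5] 6 [0.4427 0.0028]
crust/brass [226.5 167.5] 4 [0.4821 0.0483]
crust/brass [221.4 171.8] 5 [0.4603 0.022 ]
crust/brass [216.5 175. ] 6 [0.4406 0.0034]
crust/brass [232.4 191.7] 7 [ 0.4849 -0.1071]Traceback (most recent call last):
  File "<stdin>", line 23, in <module>
cv2.error: OpenCV(4.12.0) /io/opencv/modules/imgproc/src/convhull.cpp:143: error: (-215:Assertion failed) total >= 0 && (depth == CV_32F || depth == CV_32S) in function 'convexHull'
```

Run:
```python
from h import *
c=ctrl.camera("top"); s=ctrl.camera("side")
W=cloud(c); S=cloud(s); Z=W[...,2]
def fit(W,u0,u1,v0,v1,z0,z1,n):
    w=W[v0:v1,u0:u1].reshape(-1,3); w=w[(w[:,2]>z0)&(w[:,2]<z1)]
    print(n,len(w),w.mean(0).round(4)); 
    if len(w)>4:
        r=cv2.minAreaRect((w[:,:2]*1000).astype(np.float32)); d=w[:,:2]-w[:,:2].mean(0); e,V=np.linalg.eigh(d.T@d); print("  ",r,np.degrees(np.arctan2(V[1,1],V[0,1])))
fit(W,290,325,180,225,.054,.07,"scr grip top"); fit(W,290,325,180,225,.008,.028,"blade")
fit(S,225,270,220,260,.054,.07,"scr grip side"); fit(S,225,270,220,260,.008,.028,"blade side")
fit(W,284,306,222,246,.03,.055,"k2"); fit(S,198,220,225,248,.03,.055,"k2 side")
for v in (232,238,241,244,247,250,253): print(v,plane(c,310,v,0).round(3)[:2],c["color"][v,310],W[v,310,2].round(2))
for u,v in((90,30),(165,360),(535,332)): print(W[int(v/1.5),int(u/1.5)].round(3))
m=(abs(W[...,1]+.1)<.03); 
for x in np.arange(.45,.9,.05):
    k=m&(abs(W[...,0]-x)<.025); print(x.round(2),np.nanmax(W[k][:,2]) if k.any() else None)
a=c["color"][170:265,170:370]; b=s["color"][150:310,180:340]
cv2.imwrite("pics/t1.png",cv2.resize(a[...,::-1],None,fx=4,fy=4,interpolation=cv2.INTER_CUBIC)); cv2.imwrite("pics/s1.png",cv2.resize(b[...,::-1],None,fx=3.7,fy=3.7,interpolation=cv2.INTER_CUBIC))
```

```text
scr grip top 111 [ 0.5024 -0.3506  0.0609]
   ((502.9788818359375, -350.9643249511719), (69.78665161132812, 23.141212463378906), 14.910810470581055) -165.40364769051598
blade 123 [ 0.5042 -0.3467  0.0151]
   ((510.4842224121094, -355.8448181152344), (123.48794555664062, 167.8830108642578), 86.23432159423828) -166.34962586647742
scr grip side 150 [ 0.5002 -0.358   0.0604]
   ((500.086181640625, -355.6958312988281), (69.58509826660156, 27.099164962768555), 19.37439727783203) -164.4632419243668
blade side 301 [ 0.5179 -0.3353  0.0176]
   ((524.6941528320312, -329.22576904296875), (166.973876953125, 73.32040405273438), 49.06507110595703) 48.96519342691683
k2 45 [ 0.3892 -0.2968  0.043 ]
   ((389.0643310546875, -296.938232421875), (13.799070358276367, 39.212738037109375), 61.98588562011719) 153.3504619030019
k2 side 89 [ 0.3876 -0.3045  0.0409]
   ((388.534912109375, -301.9068603515625), (16.75489044189453, 40.122589111328125), 56.880680084228516) 154.86350803256343
232 [ 0.396 -0.362] [195 169 137] -0.0
238 [ 0.373 -0.361] [214 188 156] 0.0
241 [ 0.362 -0.36 ] [180 159 134] -0.0
244 [ 0.35 -0.36] [225 223 214] 0.0
247 [ 0.339 -0.36 ] [210 205 196] -0.0
250 [ 0.328 -0.359] [115  95  75] -0.93
253 [ 0.317 -0.359] [112  92  70] -0.93
[0.692 0.139 1.159]
[0.383 0.39  0.012]
[ 0.432 -0.526  0.053]
0.45 0.0513411282576941
0.5 0.06689804317680365
0.55 0.05062372319818841
0.6 0.04526883384357637
0.65 1.3014333188185672
0.7 1.2029458447824357
0.75 0.8080815540358987
0.8 0.8069830448039544
0.85 0.8082155317269583
```

View pics/t1.png

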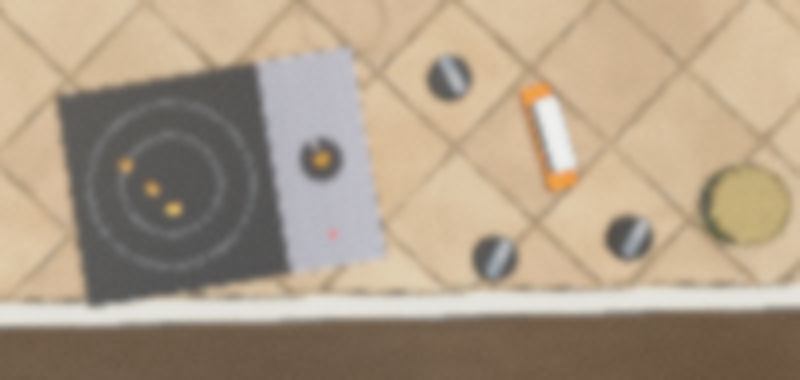

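View pics/s1.png

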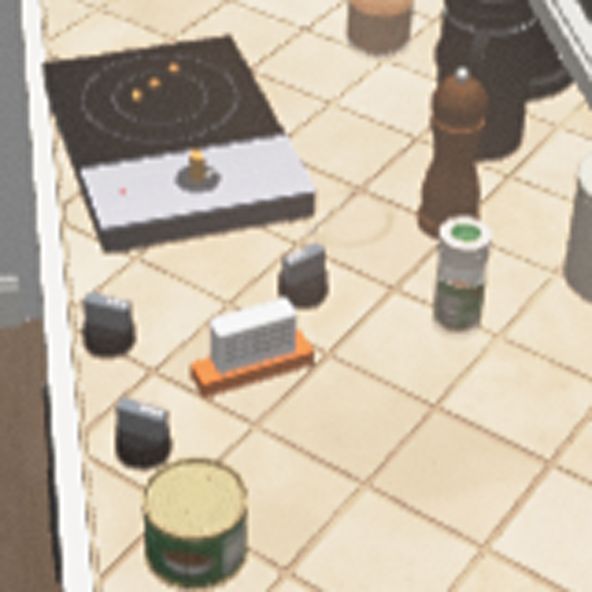

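The side crop shows the intended knob at (107,322); the look-alikes are at (140,432) and (303,276). The top fit puts it at (0.389,-0.297), 0.487 m from the base against 0.58 and 0.61 for the others. The collar line shows up-left of the spindle in the top crop at (313,143), so the flat points to about 30°. I'll fetch the scraper first.

```bash
cat >> h.py <<'E'
def yaw(o):
    w,x,y,z=o["eef_rot"]; return np.degrees(np.arctan2(2*(x*y+w*z),1-2*(y*y+z*z)))
def go(X,Y,Zt,psi,frm=None):
    o=ctrl.get_obs(); p=o["eef_pos"] if frm is None else np.array(frm[:3]); y=yaw(o) if frm is None else frm[3]
    t=(y-psi+180)%360-180; a=np.radians(psi); d=(np.array([X,Y,Zt])-p)*1000
    print("turn %.3f rad; then shift x %.1f y %.1f z %.1f"%(np.radians(t),d[0]*np.cos(a)+d[1]*np.sin(a),d[0]*np.sin(a)-d[1]*np.cos(a),-d[2]), "at",p.round(4),y.round(1) if frm is None else y)
E
python3 -c "
from h import *
go(.5026,-.352,.046,15)"
```

```text
turn 0.025 rad; then shift x 380.0 y -104.6 z 207.0 at [ 0.1626 -0.5514  0.253 ] 16.4
```

>>> servo_tool([
  [[0,0,0],0.025,60],
  [[38,-10.5,0],0,60],
  [[38,-10.5,10],0,60],
  [[38,-10.5,10],0,60],
  [[38,-10.5,10],0,60],
  [[38,-10.5,10],0,60],
  [[38,-10.5,10],0,60],
  [[38,-10.5,10],0,60],
  [[38,-10.5,10],0,60],
  [[38,-10.5,10],0,60],
  [[38,-10.1,10],0,60],
  [[0,0,17],0,60],
  [[0,0,0],0,60],
  [[0,0,0],0,60],
])

```text
time_s: 2.05
eef_pos: [0.502, -0.3529, 0.1465]
eef_rot: [0.0, 0.992, 0.13, -0.0]
wrist_force: [-0.0, 0.7, 0.6]
opening: 0.702
grasp_force: 0.0
```

```bash
python3 -c "
from h import *
go(.5026,-.352,.046,15)"
```

```text
turn -0.001 rad; then shift x 0.9 y -0.7 z 100.5 at [ 0.502  -0.3529  0.1465] 14.9
```

Tracking is accurate. Next I descend and grasp.

>>> servo_tool([
  [[0,-0.7,30],0,60],
  [[0,0,30],0,60],
  [[0,0,25],0,60],
  [[0,0,15],0,60],
  [[0,0,0],0,60],
  [[0,0,0],0,15],
  [[0,0,0],0,15],
  [[0,0,0],0,15],
  [[0,0,0],0,15],
  [[0,0,0],0,15],
])

```text
time_s: 3.3
eef_pos: [0.5032, -0.3522, 0.0477]
eef_rot: [0.001, 0.991, 0.131, 0.001]
wrist_force: [-0.3, -0.4, 6.5]
opening: 0.25
grasp_force: 59.7
```

>>> servo_tool([
  [[0,0,-15],0,15],
  [[0,0,-30],0,15],
  [[0,0,-40],0,15],
  [[0,0,-25],0,15],
  [[0,0,0],0,15],
  [[0,0,0],0,15],
])

```text
time_s: 4.05
eef_pos: [0.5019, -0.3508, 0.1552]
eef_rot: [-0.001, 0.991, 0.131, -0.001]
wrist_force: [-0.1, -0.4, -1.2]
opening: 0.249
grasp_force: 58.9
```

Run:
```python
from h import *
go(.4699,-.0259,.0892,8.2)
s=ctrl.camera("side"); S=cloud(s)
save(s,"pics/s2.png",(190,130,320,290),4)
```

```text
turn 0.119 rad; then shift x 14.7 y -326.2 z 66.0 at [ 0.5019 -0.3508  0.1552] 15.0
```

View pics/s2.png

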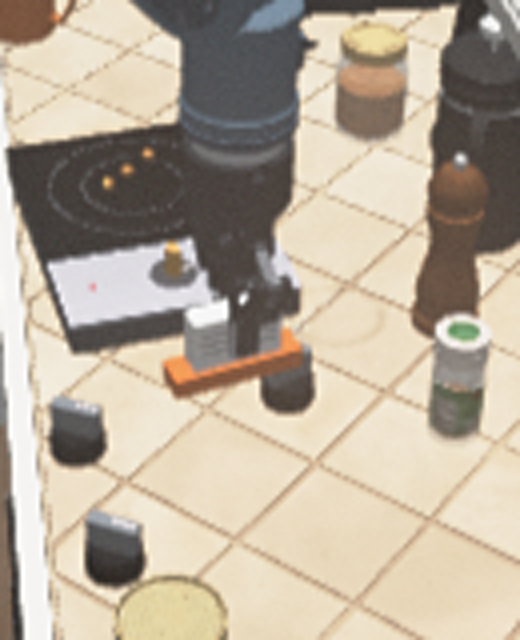

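The view shows the scraper held level with its blade at (235,362), clear of the knobs. I carry it over the spindle at height and lower it behind the crusts.

>>> servo_tool([
  [[0,0,0],0.119,15],
  [[2,-30,0],0,15],
  [[2,-40,0],0,15],
  [[2,-40,0],0,15],
  [[2,-40,0],0,15],
  [[2,-40,0],0,15],
  [[2,-40,0],0,15],
  [[2,-40,0],0,15],
  [[0.7,-36,0],0,15],
  [[0,-20.2,0],0,15],
  [[0,0,20],0,15],
  [[0,0,20],0,15],
  [[0,0,15],0,15],
  [[0,0,0],0,15],
  [[0,0,0],0,15],
])

```text
time_s: 5.98
eef_pos: [0.4708, -0.0267, 0.1015]
eef_rot: [0.0, 0.997, 0.071, 0.0]
wrist_force: [-0.3, 0.0, -1.7]
opening: 0.251
grasp_force: 59.1
```

Run:
```python
from h import *
go(.4699,-.0259,.0892,8.2)
s=ctrl.camera("side"); t=ctrl.camera("top")
a=cv2.resize(s["color"][145:225,185:285],None,fx=5,fy=5,interpolation=2); b=cv2.resize(t["color"][175:255,175:275],None,fx=3,fy=3,interpolation=2)
im=np.zeros((400,800,3),np.uint8); im[:,:500]=a; im[:240,500:]=b; cv2.imwrite("pics/m3.png",im[...,::-1])
```

```text
turn -0.000 rad; then shift x -0.8 y -0.9 z 12.3 at [ 0.4708 -0.0267  0.1015] 8.2
```

View pics/m3.png

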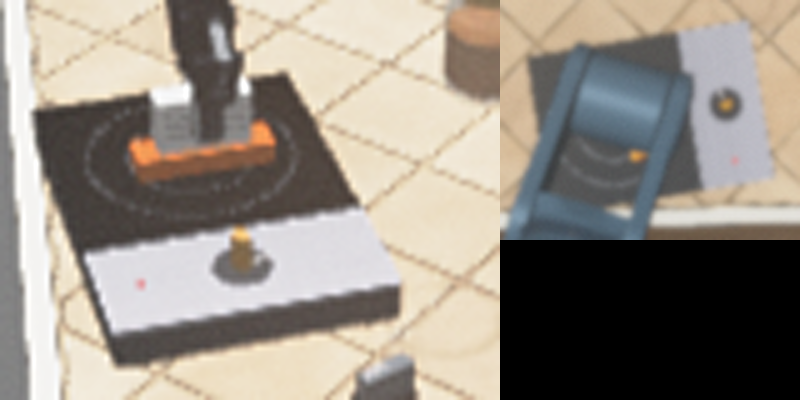

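The scraper is over the glass, right of the crusts. The white line on the collar shows at (262,262), to the right of the spindle at (240,250). Lower the last 12 mm and check the contact force.

>>> servo_tool([
  [[0,0,8],0,15],
  [[0,0,4.5],0,15],
  [[0,0,0],0,15],
])

```text
time_s: 6.45
eef_pos: [0.4702, -0.0264, 0.0883]
eef_rot: [-0.0, 0.997, 0.071, -0.001]
wrist_force: [-0.3, -0.1, -1.0]
opening: 0.25
grasp_force: 59.1
```

>>> servo_tool([
  [[0,-5,0],0,15],
  [[0,-8,0],0,15],
  [[0,-8,0],0,15],
  [[0,-8,0],0,15],
  [[0,-8,0],0,15],
  [[0,-8,0],0,15],
  [[0,-8,0],0,15],
  [[0,-8,0],0,15],
  [[0,-8,0],0,15],
  [[0,-8,0],0,15],
  [[0,-8,0],0,15],
  [[0,-8,0],0,15],
  [[0,-8,0],0,15],
  [[0,-8,0],0,15],
  [[0,-8,0],0,15],
  [[0,-8,0],0,15],
  [[0,-8,0],0,15],
  [[0,-8,0],0,15],
  [[0,-3,0],0,15],
  [[0,0,0],0,15],
])

```text
time_s: 8.95
eef_pos: [0.4501, 0.1162, 0.0888]
eef_rot: [0.0, 0.997, 0.072, -0.0]
wrist_force: [0.5, -0.4, -0.8]
opening: 0.249
grasp_force: 59.1
```

Run:
```python
from h import *
go(.503,-.351,.156,15)
s=ctrl.camera("side"); t=ctrl.camera("top")
a=cv2.resize(s["color"][120:220,175:275],None,fx=4,fy=4,interpolation=2); b=cv2.resize(t["color"][165:265,110:230],None,fx=3,fy=3,interpolation=2)
im=np.zeros((400,760,3),np.uint8); im[:,:400]=a; im[:300,400:]=b; cv2.imwrite("pics/m4.png",im[...,::-1])
```

```text
turn -0.119 rad; then shift x -69.8 y 465.0 z -67.2 at [0.4501 0.1162 0.0888] 8.2
```

View pics/m4.png

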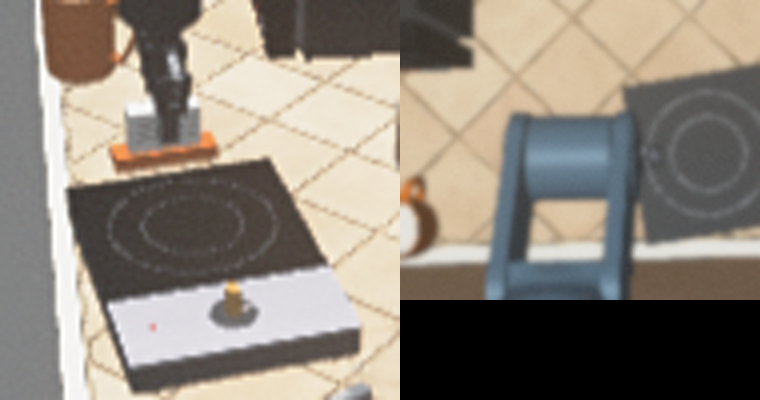

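The glass is clear and the blade is past the left edge. I carry the scraper back to its open spot on the right and set it down, checking for the crusts once the arm is away.

>>> servo_tool([
  [[0,0,-20],0,15],
  [[0,0,-35],-0.06,15],
  [[0,0,-12.2],-0.059,15],
  [[-4,30,0],0,15],
  [[-6,40,0],0,15],
  [[-6,40,0],0,15],
  [[-6,40,0],0,15],
  [[-6,40,0],0,15],
  [[-6,40,0],0,15],
  [[-6,40,0],0,15],
  [[-6,40,0],0,15],
  [[-6,40,0],0,15],
  [[-6,40,0],0,15],
  [[-6,40,0],0,15],
  [[-5.8,35,0],0,15],
  [[0,0,0],0,15],
  [[0,0,0],0,15],
])

```text
time_s: 11.18
eef_pos: [0.5026, -0.3507, 0.1555]
eef_rot: [-0.001, 0.991, 0.13, -0.0]
wrist_force: [0.1, 0.4, -0.9]
opening: 0.249
grasp_force: 59.2
```

Run:
```python
from h import *
go(.503,-.351,.0487,15)
for n,rg in(("top",(160,262,100,275)),("side",(90,225,180,290))):
    c=ctrl.camera(n); hs=cv2.cvtColor(c["color"],cv2.COLOR_RGB2HSV); m=np.zeros(hs.shape[:2],np.uint8)
    m[rg[0]:rg[1],rg[2]:rg[3]]=((hs[...,0]<25)&(hs[...,1]>110)&(hs[...,2]>110))[rg[0]:rg[1],rg[2]:rg[3]]
    k,l,st,ce=cv2.connectedComponentsWithStats(m)
    for i in range(1,k):
        if st[i,4]>2: print(n,ce[i].round(1),st[i,4],plane(c,*ce[i],.004).round(3)[:2])
```

```text
turn -0.001 rad; then shift x 0.4 y 0.4 z 106.8 at [ 0.5026 -0.3507  0.1555] 15.0
top [250.  209.5] 10 [ 0.486 -0.136]
top [113.2 229. ] 66 [0.424 0.381]
side [195.4 128.4] 340 [0.387 0.454]
side [232.4 191.7] 7 [ 0.491 -0.051]
side [249.5 220.4] 164 [ 0.527 -0.219]
```

>>> servo_tool([
  [[0,0,30],0,15],
  [[0,0,40],0,15],
  [[0,0,25],0,15],
  [[0,0,8],0,15],
  [[0,0,4],0,15],
  [[0,0,0],0,15],
  [[0,0,0],0,60],
  [[0,0,0],0,60],
  [[0,0,0],0,60],
  [[0,0,-25],0,60],
  [[0,0,-40],0,60],
  [[0,0,-40],0,60],
  [[0,0,-20],0,60],
  [[0,0,0],0,60],
])

```text
time_s: 13.02
eef_pos: [0.5037, -0.3518, 0.1754]
eef_rot: [0.001, 0.991, 0.131, 0.001]
wrist_force: [0.0, -0.6, -1.1]
opening: 0.702
grasp_force: 0.0
```

Run:
```python
from h import *
s=ctrl.camera("side"); t=ctrl.camera("top")
k=s["color"][225:255,190:225]  # k2 wing closeup
a=cv2.resize(t["color"][165:265,120:320],None,fx=4,fy=4,interpolation=2)
b=cv2.resize(s["color"][226:250,198:222],None,fx=8,fy=8,interpolation=0); d=cv2.resize(s["color"][180:204,220:244],None,fx=8,fy=8,interpolation=0)
e=cv2.resize(t["color"][222:246,282:306],None,fx=8,fy=8,interpolation=0); f=cv2.resize(t["color"][198:222,238:262],None,fx=8,fy=8,interpolation=0)
im=np.zeros((600,800,3),np.uint8); im[:400]=a; 
for i,x in enumerate((b,d,e,f)): im[404:596,i*200:i*200+192]=x
cv2.imwrite("pics/m5.png",im[...,::-1])
W=cloud(t)
for v,u in np.argwhere((W[...,2]>.004)&(W[...,2]<.03)):
    if 140<u<200 and 170<v<245: print((u,v),W[v,u].round(3),end=" ")
```

```text
(np.int64(147), np.int64(171)) [0.641 0.253 0.005] (np.int64(153), np.int64(171)) [0.641 0.231 0.004] (np.int64(157), np.int64(171)) [0.64  0.215 0.006] (np.int64(171), np.int64(171)) [0.638 0.161 0.013] (np.int64(176), np.int64(171)) [0.639 0.143 0.007] (np.int64(181), np.int64(171)) [0.638 0.124 0.008] (np.int64(188), np.int64(171)) [0.638 0.097 0.008] (np.int64(192), np.int64(171)) [0.637 0.082 0.007] (np.int64(199), np.int64(171)) [0.637 0.055 0.005] (np.int64(149), np.int64(172)) [0.637 0.245 0.007] (np.int64(161), np.int64(172)) [0.636 0.199 0.009] (np.int64(174), np.int64(172)) [0.635 0.151 0.005] (np.int64(175), np.int64(172)) [0.635 0.146 0.009] (np.int64(182), np.int64(172)) [0.635 0.12  0.005] (np.int64(197), np.int64(172)) [0.634 0.063 0.004] (np.int64(199), np.int64(172)) [0.633 0.055 0.009] (np.int64(142), np.int64(173)) [0.634 0.272 0.005] (np.int64(144), np.int64(173)) [0.634 0.264 0.007] (np.int64(145), np.int64(173)) [0.633 0.26  0.008] (np.int64(149), np.int64(173)) [0.634 0.246 0.004] (np.int64(155), np.int64(173)) [0.633 0.223 0.006] (np.int64(156), np.int64(173)
[... 25688 characters left out ...]
), np.int64(242)) [0.371 0.183 0.005] (np.int64(179), np.int64(242)) [0.37  0.134 0.007] (np.int64(181), np.int64(242)) [0.369 0.126 0.006] (np.int64(169), np.int64(243)) [0.367 0.172 0.005] (np.int64(177), np.int64(243)) [0.366 0.141 0.007] (np.int64(190), np.int64(243)) [0.365 0.093 0.007] (np.int64(191), np.int64(243)) [0.365 0.088 0.012] (np.int64(141), np.int64(244)) [0.366 0.277 0.005] (np.int64(145), np.int64(244)) [0.365 0.262 0.005] (np.int64(146), np.int64(244)) [0.365 0.258 0.006] (np.int64(160), np.int64(244)) [0.364 0.204 0.015] (np.int64(178), np.int64(244)) [0.362 0.138 0.006] (np.int64(189), np.int64(244)) [0.361 0.096 0.008] (np.int64(190), np.int64(244)) [0.361 0.093 0.007]
```

View pics/m5.png

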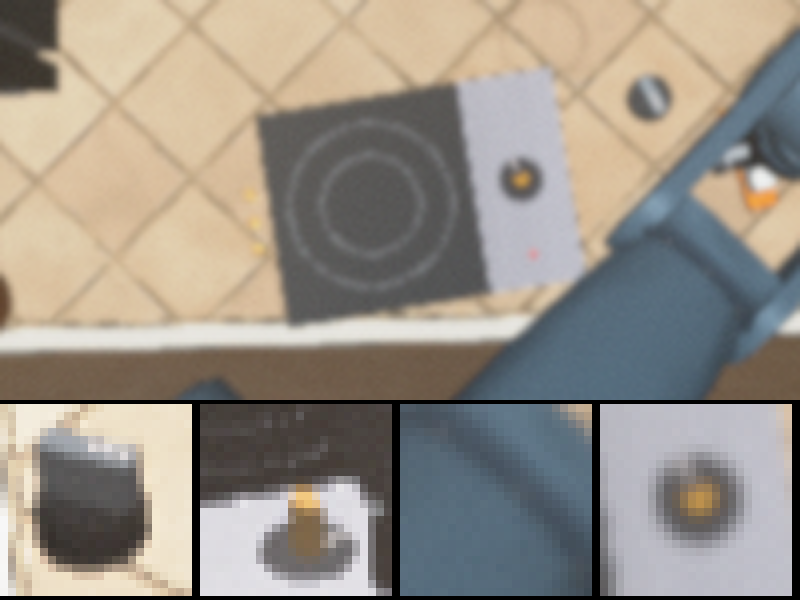

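The picture shows all three crusts on the worktop left of the hob, at (250,195), (256,222) and (259,248). In the side tile the knob's white pointer covers the right half of the wing (90–130), which is the +x end, so the knob's yaw is about -26°. Now I measure the collar line.

Run:
```python
from h import *
for n in("top","side"):
    P=[]
    for _ in range(3):
        c=ctrl.camera(n); im=cv2.cvtColor(c["color"],cv2.COLOR_RGB2HSV).astype(float)
        X=np.array([.4856,-.1347,.042]); p=c["R"]@X+c["t"]; u0,v0=c["fx"]*p[0]/p[2]+c["cx"],c["fy"]*p[1]/p[2]+c["cy"]
        for v in range(int(v0)-9,int(v0)+10):
            for u in range(int(u0)-9,int(u0)+10):
                q=plane(c,u,v,.042)[:2]-X[:2]; P.append((*q,im[v,u,2],im[v,u,1]))
    P=np.array(P); r=np.hypot(P[:,0],P[:,1]); a=np.degrees(np.arctan2(P[:,1],P[:,0]))
    k=(r<.026)&(P[:,2]<110)&(P[:,3]<90); print(n,"dark disc centre",X[:2]+P[k,:2].mean(0))
    for a0 in range(-180,180,15):
        k=(abs((a-a0+180)%360-180)<10)&(r>.010)&(r<.0175); print(a0,P[k,2].mean().round(0) if k.any() else None,P[k,3].mean().round(0) if k.any() else None,end=" | ")
    print()
o=ctrl.get_obs();go(.389,-.2975,.046,-26.5)
```

```text
top dark disc centre [ 0.48162056 -0.13480128]
-180 101.0 35.0 | -165 99.0 25.0 | -150 99.0 11.0 | -135 106.0 32.0 | -120 105.0 10.0 | -105 102.0 16.0 | -90 105.0 22.0 | -75 107.0 18.0 | -60 116.0 8.0 | -45 111.0 18.0 | -30 114.0 8.0 | -15 111.0 8.0 | 0 114.0 9.0 | 15 145.0 7.0 | 30 153.0 7.0 | 45 123.0 10.0 | 60 108.0 14.0 | 75 101.0 16.0 | 90 103.0 28.0 | 105 102.0 20.0 | 120 100.0 15.0 | 135 107.0 40.0 | 150 97.0 16.0 | 165 100.0 31.0 | 
side dark disc centre [ 0.48718501 -0.14288775]
-180 109.0 7.0 | -165 112.0 21.0 | -150 112.0 27.0 | -135 114.0 22.0 | -120 112.0 22.0 | -105 114.0 30.0 | -90 111.0 22.0 | -75 110.0 10.0 | -60 109.0 7.0 | -45 110.0 8.0 | -30 111.0 8.0 | -15 120.0 9.0 | 0 122.0 9.0 | 15 175.0 9.0 | 30 178.0 8.0 | 45 164.0 6.0 | 60 121.0 53.0 | 75 122.0 104.0 | 90 125.0 107.0 | 105 125.0 105.0 | 120 120.0 78.0 | 135 115.0 48.0 | 150 112.0 10.0 | 165 110.0 11.0 | 
turn 0.724 rad; then shift x -125.5 y 3.0 z 126.8 at [ 0.5027 -0.3508  0.1728] 15.0
```

>>> servo_tool([
  [[0,0,0],0.181,45],
  [[0,0,0],0.181,45],
  [[0,0,0],0.181,45],
  [[0,0,0],0.181,45],
  [[-30,0,0],0,45],
  [[-40,1,0],0,45],
  [[-40,1,0],0,45],
  [[-15.5,1,20],0,45],
  [[0,0,30],0,45],
  [[0,0,20],0,45],
  [[0,0,0],0,45],
  [[0,0,0],0,45],
])

```text
time_s: 14.92
eef_pos: [0.3897, -0.2983, 0.1046]
eef_rot: [0.0, 0.973, -0.229, 0.0]
wrist_force: [0.4, 0.5, 0.8]
opening: 0.526
grasp_force: 0.0
```

Run:
```python
from h import *
go(.389,-.2975,.046,-26.5)
from collections import defaultdict
rays=[]
for n,(ua,va) in (("top",(250,209)),("side",(232,191))):
    U=[]
    for _ in range(3):
        c=ctrl.camera(n); hs=cv2.cvtColor(c["color"],cv2.COLOR_RGB2HSV); m=np.zeros(hs.shape[:2],bool); m[va-12:va+13,ua-12:ua+13]=1
        b=m&(hs[...,0]<28)&(hs[...,0]>8)&(hs[...,1]>90); v,u=np.nonzero(b); U.append((u.mean(),v.mean()-0,v.min(),len(u)))
        d=m&(cv2.cvtColor(c["color"],cv2.COLOR_RGB2GRAY)<140)|b
        if n=="top":
            k,l,st,ce=cv2.connectedComponentsWithStats((d&m).astype(np.uint8)); i=1+st[1:,4].argmax()
            cs,_=cv2.findContours((l==i).astype(np.uint8),0,1); e=cv2.fitEllipse(cs[0]); h=cv2.minEnclosingCircle(cs[0]); print("disc",plane(c,*e[0],.042).round(4),plane(c,*h[0],.042).round(4),e[1])
    U=np.mean(U,0); print(n,U.round(2),plane(c,U[0],U[1],.066 if n=="top" else .055).round(4))
```

```text
turn 0.000 rad; then shift x -1.0 y -0.4 z 58.6 at [ 0.3897 -0.2983  0.1046] -26.5
disc [ 0.4836 -0.1341  0.042 ] [ 0.4843 -0.1339  0.042 ] (9.229694366455078, 10.11299991607666)
disc [ 0.4836 -0.1341  0.042 ] [ 0.4843 -0.1339  0.042 ] (9.229694366455078, 10.11299991607666)
disc [ 0.4836 -0.1341  0.042 ] [ 0.4843 -0.1339  0.042 ] (9.229694366455078, 10.11299991607666)
top [250.07 209.6  208.    15.  ] [ 0.4826 -0.1347  0.066 ]
side [232.91 193.83 190.    22.33] [ 0.4834 -0.1332  0.055 ]
```

>>> servo_tool([
  [[-1,0,25],0,45],
  [[0,0,20],0,45],
  [[0,0,13],0,45],
  [[0,0,0],0,45],
  [[0,0,0],0,5],
  [[0,0,0],0,5],
  [[0,0,0],0,5],
  [[0,0,0],0,5],
  [[0,0,0],0,5],
])

```text
time_s: 16.35
eef_pos: [0.3891, -0.2982, 0.0469]
eef_rot: [0.001, 0.973, -0.229, 0.001]
wrist_force: [0.2, -0.4, 6.3]
opening: 0.152
grasp_force: 59.4
```

Run:
```python
from h import *
go(.484,-.1343,.125,27)
```

```text
turn -0.933 rad; then shift x 158.9 y -103.0 z -78.1 at [ 0.3891 -0.2982  0.0469] -26.5
```

>>> servo_tool([
  [[0,0,-20],0,5],
  [[0,0,-30],0,5],
  [[0,0,-28],0,5],
  [[0,0,0],-0.1555,5],
  [[0,0,0],-0.1555,5],
  [[0,0,0],-0.1555,5],
  [[0,0,0],-0.1555,5],
  [[0,0,0],-0.1555,5],
  [[0,0,0],-0.1555,5],
  [[25,-16,0],0,5],
  [[35,-23,0],0,5],
  [[40,-26,0],0,5],
  [[35,-23,0],0,5],
  [[23.9,-15,0],0,5],
  [[0,0,0],0,5],
  [[0,0,0],0,5],
])

```text
time_s: 18.35
eef_pos: [0.4829, -0.1338, 0.1238]
eef_rot: [-0.0, 0.972, 0.233, -0.0]
wrist_force: [0.0, 0.0, -0.4]
opening: 0.148
grasp_force: 58.6
```

Run:
```python
from h import *
go(.484,-.1343,.0969,27)
s=ctrl.camera("side"); t=ctrl.camera("top")
a=cv2.resize(s["color"][160:210,210:260],None,fx=8,fy=8,interpolation=2); b=cv2.resize(t["color"][175:255,215:315],None,fx=4,fy=4,interpolation=2)
im=np.zeros((400,800,3),np.uint8); im[:,:400]=a; im[:320,400:]=b; cv2.imwrite("pics/m6.png",im[...,::-1])
```

```text
turn -0.000 rad; then shift x 0.7 y 0.9 z 26.9 at [ 0.4829 -0.1338  0.1238] 27.0
```

View pics/m6.png

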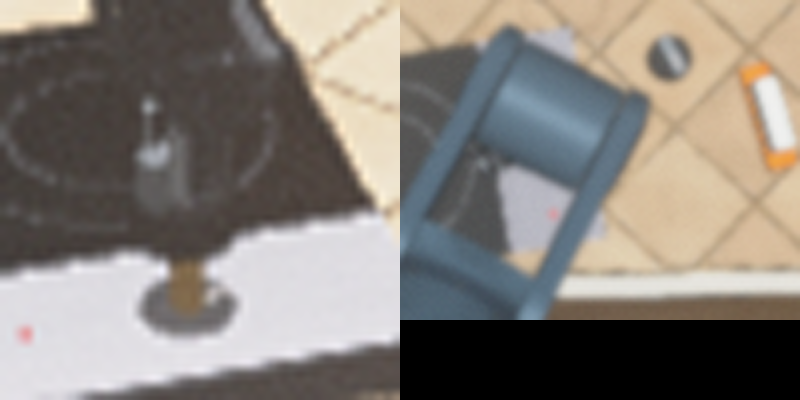

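The side tile shows the knob skirt (148–238) centred over the spindle at 187 and the collar (140–238). The scraper is standing free on the right. I lower gently onto the tip.

>>> servo_tool([
  [[0.5,0.6,5],0,5],
  [[0,0,4],0,5],
  [[0,0,2],0,5],
  [[0,0,2],0,5],
  [[0,0,1.5],0,5],
  [[0,0,0],0,5],
])

```text
time_s: 19.2
eef_pos: [0.4842, -0.134, 0.1095]
eef_rot: [0.0, 0.972, 0.233, 0.0]
wrist_force: [0.3, -1.8, -0.1]
opening: 0.148
grasp_force: 58.6
```

>>> servo_tool([
  [[0,0.3,2],0,5],
  [[0,0,3],0,5],
  [[0,0,3],0,5],
  [[0,0,2],0,5],
  [[0,0,0],0,5],
])

```text
time_s: 19.82
eef_pos: [0.4842, -0.1342, 0.0993]
eef_rot: [-0.0, 0.972, 0.233, -0.0]
wrist_force: [-0.5, -0.8, -1.5]
opening: 0.151
grasp_force: 58.6
```

Sliding freely, so the D matches. Next I press home.

>>> servo_tool([
  [[0,0,2],0,5],
  [[0,0,2],0,5],
  [[0,0,2],0,5],
  [[0,0,0],0,5],
])

```text
time_s: 20.32
eef_pos: [0.4843, -0.1342, 0.0937]
eef_rot: [0.0, 0.972, 0.233, 0.0]
wrist_force: [-0.4, 0.8, 4.3]
opening: 0.15
grasp_force: 59.2
```

>>> servo_tool([
  [[0,0,2],0,5],
  [[0,0,2],0,5],
  [[0,0,0],0,5],
])

```text
time_s: 20.7
eef_pos: [0.4845, -0.1343, 0.0907]
eef_rot: [0.0, 0.972, 0.233, 0.0]
wrist_force: [-5.1, 2.5, 12.9]
opening: 0.148
grasp_force: 60.8
```

>>> servo_tool([
  [[0,0,1],0,5],
  [[0,0,0],0,5],
  [[0,0,0],0,5],
])

```text
time_s: 21.08
eef_pos: [0.4847, -0.1343, 0.0905]
eef_rot: [0.0, 0.972, 0.233, 0.0]
wrist_force: [-6.7, 2.1, 20.7]
opening: 0.15
grasp_force: 61.8
```

Run:
```python
from h import *
s=ctrl.camera("side"); t=ctrl.camera("top"); o=ctrl.get_obs(); print(o["eef_pos"],o["wrist_force"],o["grasp_force"],o["time_s"])
a=cv2.resize(s["color"][165:205,212:252],None,fx=10,fy=10,interpolation=2); b=cv2.resize(t["color"][165:265,140:240],None,fx=4,fy=4,interpolation=2)
cv2.imwrite("pics/m7.png",np.hstack([a,b])[...,::-1])
```

```text
[ 0.48465895 -0.13433248  0.09053178] [-7.57417293  1.05226751 21.44657864] 61.80979907512665 21.175
```

View pics/m7.png

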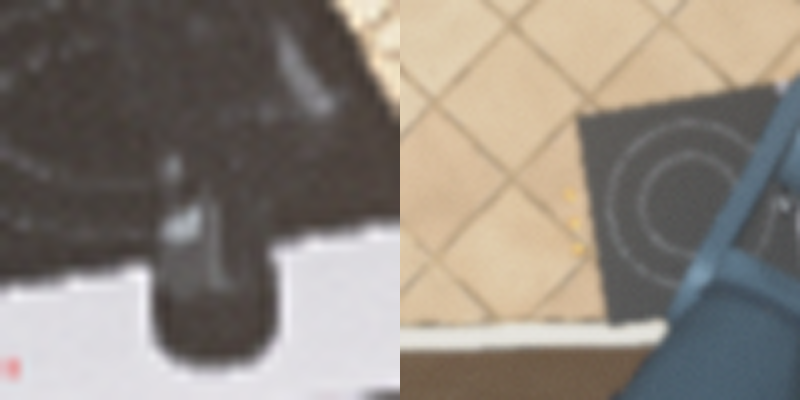

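The stop is stiff: +8 N for 1 mm, and the height matches fully home and pressed in. The skirt sits down over the collar, and the three crusts lie on the worktop at (570,195), (575,222) and (580,250). I'm handing in.

```bash
python3 -c "
from bench import ctrl
print(ctrl.hand_in())"
```

```text
the job is handed in; nothing more can be done
None
```

I handed the job in at about 21 s: the scraper pushed the three crusts onto the worktop and was put down, and the gripper is still holding the knob fully home and pressed to the stop (about 21 N); the judge's verdict was not shown.

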